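Touch off a clamped bearing block and dowel it

ROBOT

A 6-joint arm with a two-finger parallel gripper is mounted at the origin on the work surface. World frame = base frame: x ahead of the robot, y to its left, z up, the work surface at z = 0. Lengths are in m, angles in rad, forces in N, time in s.
With the tool pointing down it reaches from about 0.25 to 0.775 m from the base axis. Payload 4 kg.
Tool frame: the origin (TCP) lies midway between the tips of the shut fingers; the grasp point (between the pads) lies 19 mm behind it (robot.grasp_offset is the distance from the TCP to the grasp point, in m); z points along the fingers, y is the direction in which the jaws open and shut (so a half turn about z gives the same grasp; the last joint's range is limited). The gripper opens to 94 mm and grips with 3 to 60 N. Pads are 16 mm wide; open, the fingers measure 119 mm over their backs; the gripper's body (75 mm by 177 mm) begins 78 mm behind the grasp point.
Start: joints at [1.186, 0.087, 1.371, -0, 1.684, -0.103], TCP at [0.153, 0.528, 0.206] pointing down, gripper open.
Joint ranges: [-3.1, 3.1], [-0.76, 2.03], [0.27, 2.55], [-1.08, 4.22], [0.17, 2.65], [-2.57, 2.57]. Speed limits (rad/s): [2.79, 2.79, 3.14, 3.14, 3.14, 3.14].

INTERFACE

Orientations are given as [roll, pitch, yaw] about the fixed x, y, z axes, in that order (R = Rz(yaw) Ry(pitch) Rx(roll)).
In Python, from bench import status, viewer, order, robot gives the robot as it stands. The module is installed in compiled form; this text tells all that it offers.
- The arm moves only by the tool move_arm, never from a script. Its argument "targets" is a list of rows, each a list of 3 entries, a list of its own where there are three numbers: the shift along the tool's x, y, z in mm, then the turn, a rotation vector about the tool's x, y, z in degrees, then the opening, from -1 (shut) to 1 (fully open). A call has 1 to 20 rows; each row is the pose to reach, as a shift and turn from the pose commanded when the call began, along the tool's axes at that moment; what a row does not reach only later rows make up. A row lasts 1/8 s, in which the tool goes at most 62.5 mm and 10.7 degrees, less where a joint would pass 70% of its speed; a pose out of reach is approached as far as the arm can. A call with a gripper value outside its range is refused whole. The fingers move at their own pace and stop on an object; the grip force is fixed at half the most. Time passes only in rows, so rows that repeat a pose let the fingers close. It gives the time, the measured TCP pose, the force and the opening at its end, in the units of the state.
- status.get_obs(): the state, without advancing time (a new reading comes with each control period).
- viewer.snapshot(name): name is "scene" or "top" or "wrist"; returns the picture (420x560x3 uint8, red, green, blue); there is no depth.
- viewer.camera_model(name): a dict with "K" (3x3 intrinsics, pixels), "xyz" and "attitude" of the camera in the world; the wrist camera has in their place "T_tool_cam" (4x4, takes a point from camera to tool coordinates, whose origin is the TCP and whose axes are the flange's). Camera axes: x right, y up, looking along -z (the intrinsics and any distortion apply to the point x, -y, -z); pixel columns grow to the right and rows downward; lengths in m; the calibration is good to about 2 mm. The wrist camera is an equidistant fisheye: a pixel r from the principal point sees the ray r / f radians off the axis. A picture is of the moment at which its call begins: read the wrist's pose just before it. camera_model takes no time and is no camera call.
- order.close_job(): hands the job in, once; it reports no verdict.
The state is a dict: "time": time; "joint_positions": joint angles; "qvel": joint speeds; "joint_torque": joint torques, N m; "tool_pos": TCP position; "ee_rot": TCP orientation; "wrist_force": force on the tool from outside, world axes, zero at the start; "wrist_torque": the same for the moment, N m; "width": finger opening in m.
Only numpy, scipy, OpenCV 4.12 (cv2) and the standard library are available. Lean on these libraries where they do the work, as an engineer would, in place of code of your own. Each camera call takes 0.05 s, during which the arm holds its last target. There are 200 camera calls.

TASK

Take the square-headed steel pin from the wooden rack and, holding it upright, use it to find where the grey bearing block really sits on its fixture plate: rest the pin's shank lightly against the block for a moment at three places, first on the long side facing the robot near the end away from the small hole, then on that same side near the hole's end, then on the middle of the end face beside the hole. Then put the pin into the hole, fully home, and let go of it. Be gentle, never press the pin hard against the block or plate, and do not push the other things on the bench about.

Things in the scene. Friction and masses are not known exactly. Their poses are not given: they have to be found in the camera images.
- fixture: Fixed steel plate, 150 (x) x 210 (y) x 15 mm high; origin at the centre of its underside, z up; its -x side faces the robot, turned up to 20 degrees. Carries a grey cast block, 60 (x) x 130 (y) x 40 mm high, four upright plane sides, clamped by eye: nominally centred and square on the plate, truly off by up to 6 mm in x and in y and turned up to 5 degrees about its centre; not measured, to be felt.
- block_nominal (a point): Point of the plate's frame: NOMINAL centre of the block's top, 55 mm above the bench; the real block is off as told under the fixture. The block is held rigidly against light pushes. Its long -x side and its -y end face are free. On its +y half stands a bearing boss with brass bush, 44 x 30 mm, 16 to 46 mm from the block's centre, 18 mm above its top.
- hole_nominal (a point): NOMINAL mouth of the hole, at the block's top; the real hole moves with the block. Round, vertical, through, diameter 11.2 mm, 2 mm chamfer, 40 mm deep. It lies on the block's long centre line, 38 mm from the block's centre and 27 mm from its -y end face.
- strap (a point): Middle of the steel strap clamp over the block's +y end, on its top, 64 mm above the bench; the strap and its heel reach from 52 to 105 mm along the plate's +y, 26 mm wide, with a nut up to 75 mm above the bench.
- pin: Loose steel pin, 0.11 to 0.2 kg, upright in the rack: round shank, diameter 10 mm, 36 mm long, tip chamfered 1.5 mm, below a square head 18 x 18 x 45 mm tall. Origin at the tip's centre, 9 mm above the bench at the start; z up, x and y square to the head's flats. The head's underside is a shoulder that rests on the rack's top and, when fully home, on the block's top. Lift it 40 mm to clear the rack.
- pin_tip (a point): Centre of the tip's underside of the pin (its origin).
- pin_head (a point): Centre of the pin's square head, 58.5 mm above the tip.
- rack: Heavy fixed wooden rack block, 60 (x) x 150 (y) x 45 mm high, on the left or the right of the fixture; origin at the centre of its underside. Pin hole (13 mm wide) 42 mm from its centre towards -y; a round brass-collared drift of diameter 12 to 18 mm, 75 mm long, stands in a hole 42 mm towards +y, sticking 30 mm out.
- drift: The round drift standing in the rack (bystander); origin at its foot.
- tin_a: Round low metal polish tin, diameter 87 mm, 26 mm high (bystander), beyond the fixture; origin at the underside.
- tin_b: Round low polish tin, diameter 75 mm, 22 mm high (bystander), beyond the fixture; origin at the underside.
- heel_tip: Small black rubber disc, diameter 32 mm, 12 mm thick, lying in the tray (bystander).
- brush: Wooden-handled flat brush lying beyond and to the robot's right of the fixture (bystander); origin at its underside.
- hammer: Hammer lying beyond and to the robot's left of the fixture (bystander); origin at its underside.
- tray: Fixed open sheet-steel tray, 100 x 140 x 30 mm high (bystander), on the side opposite the rack; origin at the underside.
Not all that is in view belongs to the job. Of the things like the pin, leave any that is green, pink or red; of the rest the larger one is meant.

How it is judged:
On the way, in this order (a step that is already met when the one before it is completed fails the run):
1. the upright pin rests against the block's long side facing the robot, near the end away from the hole (at least 1 N for 0.2 s) (contact force between pin and fixture above 1 N and angle between pin's own z axis and vertical below 0.15 rad and z of pin_tip in the frame of fixture between 0.018 and 0.052 m and x of pin_tip in the frame of fixture between -0.06 and -0.021 m and y of pin_tip in the frame of fixture between 0.015 and 0.08 m), for 0.2 s.
2. then against the same long side near the hole's end (contact force between pin and fixture above 1 N and angle between pin's own z axis and vertical below 0.15 rad and z of pin_tip in the frame of fixture between 0.018 and 0.052 m and x of pin_tip in the frame of fixture between -0.06 and -0.021 m and y of pin_tip in the frame of fixture between -0.08 and -0.015 m), for 0.2 s.
3. then against the end face beside the hole, about its middle (contact force between pin and fixture above 1 N and angle between pin's own z axis and vertical below 0.15 rad and z of pin_tip in the frame of fixture between 0.018 and 0.052 m and x of pin_tip in the frame of fixture between -0.02 and 0.03 m and y of pin_tip in the frame of fixture between -0.095 and -0.052 m), for 0.2 s.
At the end, for the whole second after the job is handed in: The pin stands upright (within 0.1 rad) and still in the block's hole, its head's shoulder within 2 mm of the block's top, released by the fingers (z of pin_tip in the frame of fixture below 0.021 m and x of pin_tip in the frame of fixture between -0.02 and 0.02 m and y of pin_tip in the frame of fixture between -0.055 and -0.02 m and angle between pin's own z axis and vertical below 0.1 rad and linear speed of pin below 0.01 m/s and contact force between pin and the fingers below 0.05 N); the robot touches nothing.
It fails at once if the pin is pressed against the block or plate with more than 25 N (contact force between pin and fixture above 25 N).
It fails at once if the arm or fingers push on the fixture, block or clamp with more than 25 N (contact force between any of the fingers, the arm and fixture above 25 N).
It fails at once if one of the bystanders (drift, tins, heel tip, brush, hammer) is pushed more than 25 mm (distance of any of drift, tin_a, tin_b, heel_tip, brush, hammer from where it was at the start of the episode above 0.025 m).
It also fails if it takes over 72 s, if anything falls off the work surface, if the arm or the gripper's body presses on something with over 40 N, if the wrist force passes 120 N, or if a joint passes its speed limit or range.

## Working session

There is one attempt and no reset: what is moved stays moved. The work goes in short steps, Python scripts to look and compute and a tool call to move; the robot and the scene stay as the last step left them, time stands still between calls to the robot, and variables do not carry over. Pictures are saved under pics/ and viewed, about 8 in all and at most 12, crops included, and the job is handed in when it is done.

Besides the shell and the picture viewer there is one more tool, called after "Emit:" by a JSON object that holds its "op" and its "data". move_arm: Moves the arm, as the interface text tells. Its arguments: {"type":"object","properties":{"targets":{"type":"array"}},"required":["targets"]}

```bash
mkdir -p pics; python3 - <<'E'
from bench import status, viewer, order, robot
import cv2,numpy as np
print(status.get_obs())
for n in("scene","top","wrist"):
    print(n,viewer.camera_model(n))
a=viewer.snapshot("scene");b=viewer.snapshot("top")
cv2.imwrite("pics/scene.png",a[:,:,::-1]);cv2.imwrite("pics/top.png",b[:,:,::-1])
print(robot.grasp_offset)
E
```

```text
{'time': 0.0, 'joint_positions': array([ 1.18589697e+00,  8.79424171e-02,  1.37221320e+00, -2.70859060e-06,
        1.68360366e+00, -1.03097679e-01]), 'qvel': array([-0.00045808, -0.00049296,  0.00048138, -0.0002496 ,  0.00042524,
        0.00025586]), 'joint_torque': array([ 8.14599298e-04, -3.40187180e+01, -3.02422106e+01,  7.18861283e-02,
        3.32418596e-02, -1.69901627e-04]), 'tool_pos': array([0.15274845, 0.52780258, 0.20433189]), 'ee_rot': array([-3.13943726e+00, -2.20299915e-04,  2.85979043e+00]), 'wrist_force': array([0.40466993, 0.29000221, 0.35845858]), 'wrist_torque': array([ 0.06735587, -0.03898883,  0.06713259]), 'width': 0.09403021918595748}
scene {'K': array([[477.42211609,   0.        , 279.89903375],
       [  0.        , 477.42211609, 212.02843371],
       [  0.        ,   0.        ,   1.        ]]), 'xyz': array([1.33277901, 0.20852024, 0.702067  ]), 'attitude': array([ 0.89191119, -0.01098038,  1.86015805])}
top {'K': array([[423.42796206,   0.        , 274.47386101],
       [  0.        , 423.42796206, 215.71887523],
       [  0.        ,   0.        ,   1.        ]]), 'xyz': array([ 0.48292631, -0.0251026 ,  1.19288855]), 'attitude': array([ 0.05897274,  0.00297067, -1.56416907])}
wrist {'K': array([[325.1922621 ,   0.        , 278.668658  ],
       [  0.        , 325.1922621 , 212.31222094],
       [  0.        ,   0.        ,   1.        ]]), 'T_tool_cam': array([[-2.03267958e-04,  9.60752631e-01,  2.77406453e-01,
         8.16702295e-02],
       [ 9.99999768e-01,  1.47936600e-05,  6.81508527e-04,
        -1.43464669e-04],
       [ 6.50657254e-04,  2.77406527e-01, -9.60752411e-01,
        -1.77892308e-01],
       [ 0.00000000e+00,  0.00000000e+00,  0.00000000e+00,
         1.00000000e+00]])}
0.0188
```

View pics/scene.png

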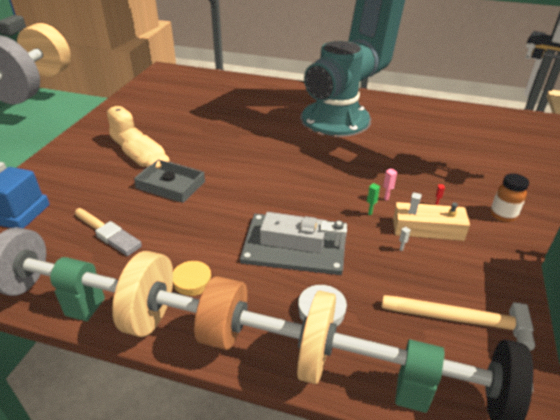

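View pics/top.png

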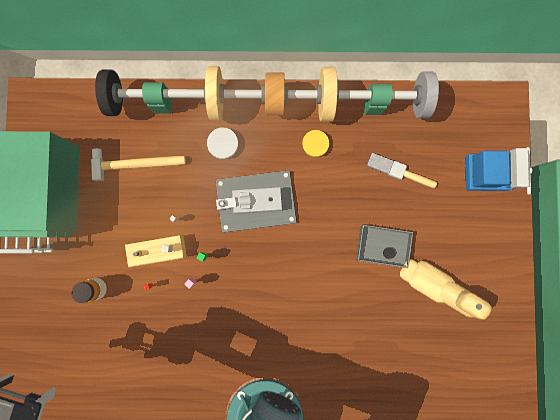

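```bash
cat > h.py <<'E'
from bench import status, viewer, order, robot
import cv2,numpy as np
from scipy.spatial.transform import Rotation as R
def campose(n,obs=None):
    m=viewer.camera_model(n)
    if n!="wrist": return R.from_euler('xyz',m["attitude"]).as_matrix(),m["xyz"],m["K"]
    T=np.eye(4);T[:3,:3]=R.from_euler('xyz',obs["ee_rot"]).as_matrix();T[:3,3]=obs["tool_pos"]
    T=T@m["T_tool_cam"];return T[:3,:3],T[:3,3],m["K"]
def ray(n,uv,obs=None):
    Rm,c,K=campose(n,obs);u,v=uv
    p=np.array([(u-K[0,2])/K[0,0],(v-K[1,2])/K[1,1]])
    if n=="wrist":
        r=np.linalg.norm(p);s=np.sin(r)/r if r>1e-9 else 1;d=np.array([p[0]*s,-p[1]*s,-np.cos(r)])
    else: d=np.array([p[0],-p[1],-1])
    return c,Rm@d
def onz(n,uv,z,obs=None):
    c,d=ray(n,uv,obs);return c+d*(z-c[2])/d[2]
def proj(n,P,obs=None):
    Rm,c,K=campose(n,obs);q=Rm.T@(np.asarray(P,float)-c);v=np.array([q[0],-q[1]]);w=-q[2]
    if n=="wrist":
        r=np.linalg.norm(v);v=v/r*np.arctan2(r,w)
    else: v=v/w
    return v*K[0,0]+K[:2,2]
E
python3 - <<'E'
from h import *
for k,uv,z in [("pin",(168,248),.09),("drift",(137,253),.075),("small",(173,218),.04),("green",(201,257),.08),("hole",(270,199),.055)]: print(k,onz("top",uv,z).round(3))
print("plate",[onz("top",p,.015).round(3).tolist() for p in [(217,181),(292,172),(297,223),(222,231)]])
print("rack",[onz("top",p,.045).round(3).tolist() for p in [(125,244),(184,236),(187,260),(128,266)]])
a=cv2.imread("pics/scene.png")[160:260,360:480];b=cv2.imread("pics/top.png")[160:300,110:310]
cv2.imwrite("pics/c1.png",np.hstack([cv2.resize(a,(480,400),interpolation=2)[:, :360],np.zeros((400,4,3),np.uint8),cv2.resize(b,(571,400),interpolation=2)[:,:436]]))
E
```

```text
pin [0.462 0.255 0.09 ]
drift [0.448 0.34  0.075]
small [0.543 0.256 0.04 ]
green [0.439 0.17  0.08 ]
hole [ 0.595 -0.009  0.055]
plate [[0.649, 0.141, 0.015], [0.676, -0.069, 0.015], [0.533, -0.084, 0.015], [0.509, 0.125, 0.015]]
rack [[0.471, 0.383, 0.045], [0.494, 0.224, 0.045], [0.429, 0.214, 0.045], [0.412, 0.373, 0.045]]
```

View pics/c1.png

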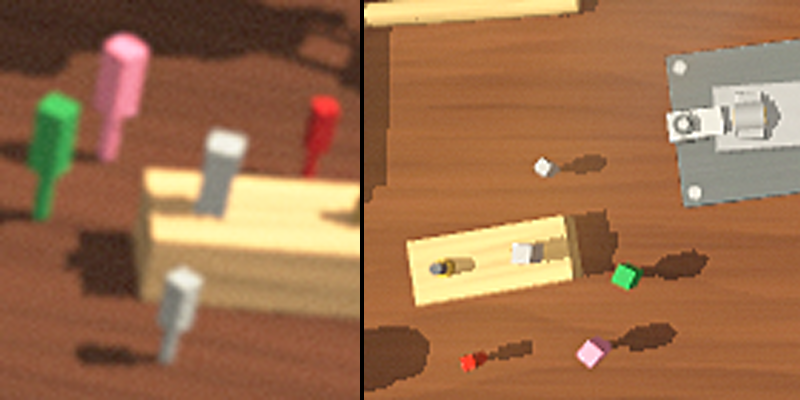

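```bash
cat >> h.py <<'E'
def delta(pos,rpy,obs=None):
    o=obs or status.get_obs();A=R.from_euler('xyz',o["ee_rot"]);B=R.from_euler('xyz',rpy)
    print("shift",(A.inv().apply(np.asarray(pos)-o["tool_pos"])*1e3).round(1).tolist(),"turn",np.degrees((A.inv()*B).as_rotvec()).round(2).tolist())
def snap(name):
    o=status.get_obs();im=viewer.snapshot("wrist");cv2.imwrite(f"pics/{name}.png",im[:,:,::-1]);np.save(f"pics/{name}.npy",np.r_[o["tool_pos"],o["ee_rot"]]);return o,im
def load(name):
    v=np.load(f"pics/{name}.npy");return dict(tool_pos=v[:3],ee_rot=v[3:]),cv2.imread(f"pics/{name}.png")
E
python3 -c "
from h import *
delta([.462,.255,.17],[np.pi,0,np.radians(188)])"
```

```text
shift [-372.9, -176.0, 34.7] turn [-0.11, -0.03, -24.15]
```

Emit:
{"op": "move_arm", "data": {"targets": [[[-125,-59,12],[0,0,-8],1],[[-250,-118,24],[0,0,-16],1],[[-373,-176,35],[0,0,-24],1],[[-373,-176,35],[0,0,-24],1],[[-373,-176,35],[0,0,-24],1],[[-373,-176,35],[0,0,-24],1],[[-373,-176,35],[0,0,-24],1],[[-373,-176,35],[0,0,-24],1],[[-373,-176,35],[0,0,-24],1],[[-373,-176,35],[0,0,-24],1]]}}

```text
time: 1.35
tool_pos: [0.4614, 0.2566, 0.1707]
ee_rot: [3.141, 0.0, -3.003]
wrist_force: [-0.5, -0.8, 0.4]
width: 0.0943
```

```bash
python3 -c "
from h import *
o,im=snap('w1');print(o['time'],o['tool_pos'],o['ee_rot'],o['wrist_force'],abs(o['qvel']).max())
print(proj('wrist',[.462,.255,.09],o))"
```

```text
1.35 [0.46141519 0.25658941 0.17065172] [ 3.14113189e+00  5.44239111e-05 -3.00251993e+00] [-0.45238859 -0.79996039  0.38403467] 0.004407294459059589
[276.6641291  220.89158313]
```

View pics/w1.png

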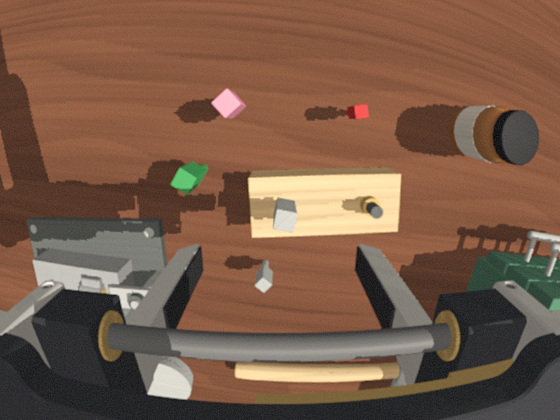

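```bash
python3 -c "
from h import *
o,im=load('w1');c=im[160:250,235:415];cv2.imwrite('pics/c2.png',cv2.resize(c,(792,396),interpolation=cv2.INTER_CUBIC))"
```

```text
(no output)
```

View pics/c2.png

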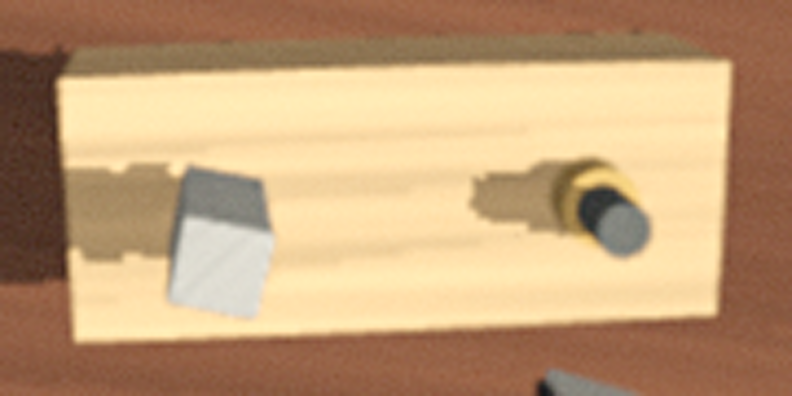

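```bash
python3 -c "
from h import *
o,im=load('w1')
f=lambda p,z:onz('wrist',(p[0]/4.4+235-.4,p[1]/4.4+160-.4),z,o)
P=np.array([f(p,.09) for p in [(187,215),(273,234),(257,317),(170,299)]]);print(P.round(4),P.mean(0))
print('bottom',[f(p,.045).round(4).tolist() for p in [(187,167),(263,180)]])
e=np.roll(P,-1,0)-P;print(np.linalg.norm(e[:,:2],axis=1),np.degrees(np.arctan2(e[:,1],e[:,0]))%90)
Q=np.array([f(p,.045) for p in [(58,78),(730,62),(718,316),(75,342)]]);print(Q.round(4),Q.mean(0))
e=np.roll(Q,-1,0)-Q;print(np.linalg.norm(e[:,:2],axis=1),np.degrees(np.arctan2(e[:,1],e[:,0]))%90)
"
```

```text
[[0.4513 0.2539 0.09  ]
 [0.4527 0.2704 0.09  ]
 [0.4695 0.27   0.09  ]
 [0.4682 0.253  0.09  ]] [0.4604434 0.2618064 0.09     ]
bottom [[0.4529, 0.2539, 0.045], [0.4534, 0.2708, 0.045]]
[0.01660934 0.01680234 0.01705225 0.01693956] [85.05715283 88.36129776 85.58459927 86.83738275]
[[0.4371 0.2236 0.045 ]
 [0.4112 0.3713 0.045 ]
 [0.4706 0.3826 0.045 ]
 [0.4967 0.2343 0.045 ]] [0.45389647 0.30294771 0.045     ]
[0.14989252 0.06045279 0.15058787 0.06056558] [ 9.95248607 10.82240736  9.99789427 10.16299058]
```

```bash
python3 -c "
from h import *
delta([.4607,.2617,.055],[np.pi,0,np.radians(176.5)])"
```

```text
shift [0.0, 5.1, 115.7] turn [0.02, 0.01, 11.47]
```

Emit:
{"op": "move_arm", "data": {"targets": [[[0,5,15],[0,0,6],0],[[0,5,30],[0,0,11.5],0],[[0,5,40],[0,0,11.5],0],[[0,5,75],[0,0,11.5],0],[[0,5,100],[0,0,11.5],0],[[0,5,115.5],[0,0,11.5],0],[[0,5,115.5],[0,0,11.5],0],[[0,5,115.5],[0,0,11.5],0],[[0,5,115.5],[0,0,11.5],-1],[[0,5,115.5],[0,0,11.5],-1],[[0,5,115.5],[0,0,11.5],-1],[[0,5,115.5],[0,0,11.5],-1],[[0,5,115.5],[0,0,11.5],-1]]}}

```text
time: 3.02
tool_pos: [0.4619, 0.2607, 0.0554]
ee_rot: [3.141, 0.001, 3.078]
wrist_force: [0.7, 0.2, 2.0]
width: 0.0178
```

```bash
python3 -c "
from h import *
delta([.5,.02,.16],[np.pi,0,np.radians(187.5)])"
```

```text
shift [-53.4, -237.8, -104.8] turn [0.04, 0.04, -11.15]
```

Emit:
{"op": "move_arm", "data": {"targets": [[[0,0,-10],[0,0,0],-1],[[0,0,-35],[0,0,0],-1],[[0,0,-70],[0,0,0],-1],[[0,0,-105],[0,0,0],-1],[[-13,-60,-105],[0,0,-3],-1],[[-26,-120,-105],[0,0,-6],-1],[[-40,-180,-105],[0,0,-9],-1],[[-53,-220,-105],[0,0,-11],-1],[[-53,-238,-105],[0,0,-11],-1],[[-53,-238,-105],[0,0,-11],-1],[[-53,-238,-105],[0,0,-11],-1],[[-53,-238,-105],[0,0,-11],-1],[[-53,-238,-105],[0,0,-11],-1],[[-53,-238,-105],[0,0,-11],-1]]}}

```text
time: 4.78
tool_pos: [0.4993, 0.0202, 0.16]
ee_rot: [3.141, -0.0, -3.012]
wrist_force: [0.5, -0.0, -0.9]
width: 0.018
```

```bash
python3 -c "
from h import *
o,im=snap('w2');print(o['time'],o['tool_pos'],o['ee_rot'],o['wrist_force'],o['width'],abs(o['qvel']).max())"
```

```text
4.775 [0.49932129 0.02016358 0.15995356] [ 3.14144320e+00 -7.75889837e-05 -3.01226204e+00] [ 0.51562356 -0.04803332 -0.87764931] 0.01795335417302594 0.0061417828271252625
```

View pics/w2.png

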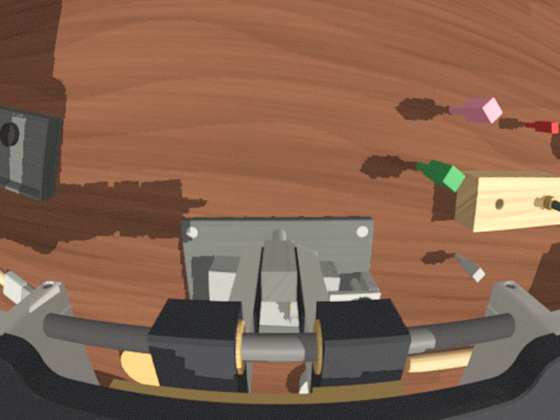

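```bash
python3 -c "
from h import *
o,im=load('w2');c=im[205:305,175:385];cv2.imwrite('pics/c3.png',cv2.resize(c,(798,380),interpolation=cv2.INTER_CUBIC))"
```

```text
(no output)
```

View pics/c3.png

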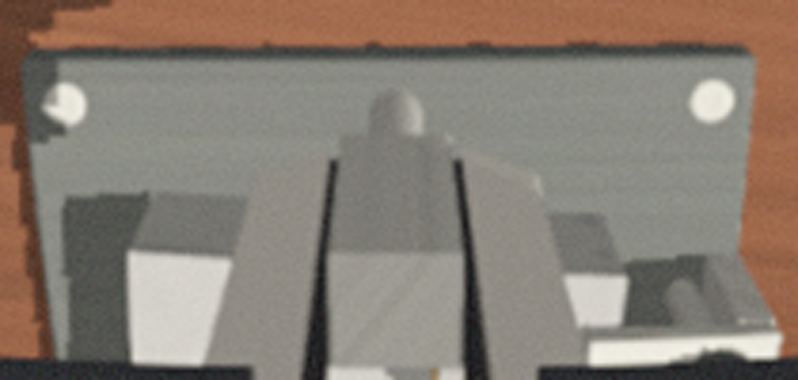

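```bash
python3 -c "
from h import *
o,im=load('w2')
f=lambda p,z:onz('wrist',(p[0]/3.8+175-.4,p[1]/3.8+205-.4),z,o)
L,Rr=f((24,60),.015),f((753,57),.015);print(L,Rr,np.linalg.norm(L-Rr))
d=(Rr-L)[:2];d/=np.linalg.norm(d);x=np.array([d[1],-d[0]]);C=(L+Rr)[:2]/2+.075*x
print('C',C,'yaw',np.degrees(np.arctan2(x[1],x[0])))
T=lambda P:((P[:2]-C)@x,(P[:2]-C)@d)
for n,p,z in [('blk-y top',(128,250),.055),('blk+y top',(628,270),.055),('blk-y base',(150,193),.015),('blk+y base',(605,213),.015),('tip',(397,100),.115),('sideL',(55,358),.015),('sideR',(740,248),.015)]: 
  q=f(p,z);print(n,q.round(4),np.round(T(q),4))
print('tcp',T(o['tool_pos']))
print('tip proj',(proj('wrist',o['tool_pos']-[0,0,.046],o)-[175,205])*3.8)
"
```

```text
[ 0.53315886 -0.08133991  0.015     ] [0.50574786 0.12250045 0.015     ] 0.20567511607820935
C [0.59378431 0.03057577] yaw 7.658784070312207
blk-y top [ 0.567  -0.0408  0.055 ] [-0.0361 -0.0671]
blk+y top [0.5558 0.0882 0.055 ] [-0.0299  0.0622]
blk-y base [ 0.5685 -0.0423  0.015 ] [-0.0347 -0.0689]
blk+y base [0.5577 0.0888 0.015 ] [-0.028   0.0625]
tip [0.496 0.02  0.115] [-0.0983  0.0026]
sideL [ 0.6299 -0.0698  0.015 ] [ 0.0224 -0.1043]
sideR [0.5647 0.1321 0.015 ] [-0.0153  0.1045]
tcp (np.float64(-0.09500801134074745), np.float64(0.002270090247450564))
tip proj [393.94689769 113.00122741]
```

```bash
cat >> h.py <<'E'
Cb=np.array([.5921,.0260]);ab=np.radians(4.8)
def blk(x,y,z=.081):
    c,s=np.cos(ab),np.sin(ab);return [Cb[0]+c*x-s*y,Cb[1]+s*x+c*y,z]
def inblk(o):
    c,s=np.cos(ab),np.sin(ab);d=o["tool_pos"][:2]-Cb;return np.array([c*d[0]+s*d[1],-s*d[0]+c*d[1]])
E
python3 -c "
from h import *
delta(blk(-.045,.040),[np.pi,0,np.pi+ab])"
```

```text
shift [-49.6, 36.0, 79.0] turn [0.01, -0.0, 2.59]
```

Emit:
{"op": "move_arm", "data": {"targets": [[[0,36,20],[0,0,2.6],-1],[[-20,36,60],[0,0,2.6],-1],[[-40,36,79],[0,0,2.6],-1],[[-49,36,79],[0,0,2.6],-1],[[-49,36,79],[0,0,2.6],-1],[[-49,36,79],[0,0,2.6],-1],[[-49,36,79],[0,0,2.6],-1],[[-49,36,79],[0,0,2.6],-1],[[-49,36,79],[0,0,2.6],-1]]}}

```text
time: 5.95
tool_pos: [0.5433, 0.0615, 0.0813]
ee_rot: [3.142, 0.0, -3.059]
wrist_force: [0.1, 0.3, -1.0]
width: 0.0178
```

```bash
cat > s.py <<'E'
from h import *
o=status.get_obs();print(o['time'],o['tool_pos'].round(5),'blk',(inblk(o)*1e3).round(2),'yaw',np.degrees(o['ee_rot']).round(2),'F',o['wrist_force'].round(2),'T',o['wrist_torque'].round(3),o['width'])
E
python3 s.py
```

```text
5.95 [0.54331 0.06155 0.08126] blk [-45.64  39.51] yaw [ 1.8000e+02  3.0000e-02 -1.7525e+02] F [ 0.05  0.27 -1.03] T [0.018 0.03  0.042] 0.017804329544612158
```

Emit:
{"op": "move_arm", "data": {"targets": [[[-3,0,0],[0,0,0],-1],[[-6,0,0],[0,0,0],-1],[[-8,0,0],[0,0,0],-1],[[-8,0,0],[0,0,0],-1],[[-8,0,0],[0,0,0],-1]]}}

```text
time: 6.58
tool_pos: [0.5513, 0.0623, 0.0809]
ee_rot: [3.142, -0.0, -3.059]
wrist_force: [-0.5, -0.6, -1.0]
width: 0.0179
```

Emit:
{"op": "move_arm", "data": {"targets": [[[-1,0,0],[0,0,0],-1],[[-1,0,0],[0,0,0],-1],[[-1,0,0],[0,0,0],-1]]}}

```text
time: 6.95
tool_pos: [0.5523, 0.0623, 0.081]
ee_rot: [3.142, 0.0, -3.059]
wrist_force: [0.3, 0.3, -1.0]
width: 0.0182
```

Emit:
{"op": "move_arm", "data": {"targets": [[[-0.7,0,0],[0,0,0],-1],[[-0.7,0,0],[0,0,0],-1],[[-0.7,0,0],[0,0,0],-1]]}}

```text
time: 7.32
tool_pos: [0.553, 0.0624, 0.0809]
ee_rot: [3.141, -0.0, -3.059]
wrist_force: [-0.5, -0.6, -1.9]
width: 0.0182
```

Emit:
{"op": "move_arm", "data": {"targets": [[[-0.7,0,0],[0,0,0],-1],[[-0.7,0,0],[0,0,0],-1],[[-0.7,0,0],[0,0,0],-1]]}}

```text
time: 7.7
tool_pos: [0.5538, 0.0624, 0.081]
ee_rot: [3.142, 0.0, -3.059]
wrist_force: [-1.1, 0.2, -1.0]
width: 0.0177
```

```bash
python3 s.py
```

```text
7.7 [0.55375 0.06243 0.08097] blk [-35.16  39.52] yaw [ 180.      0.   -175.25] F [-1.1   0.18 -0.99] T [ 0.024  0.025 -0.037] 0.017729273742348825
```

Emit:
{"op": "move_arm", "data": {"targets": [[[-0.5,0,0],[0,0,0],-1],[[-0.5,0,0],[0,0,0],-1],[[-0.5,0,0],[0,0,0],-1]]}}

```text
time: 8.07
tool_pos: [0.5542, 0.0625, 0.081]
ee_rot: [3.141, 0.0, -3.059]
wrist_force: [0.8, -0.6, -0.7]
width: 0.0181
```

```bash
python3 s.py
```

```text
8.075 [0.55423 0.0625  0.08098] blk [-34.68  39.54] yaw [ 179.99    0.   -175.24] F [ 0.8  -0.59 -0.71] T [ 0.035 -0.018  0.005] 0.018071617952959203
```

Not yet in contact (noise about 1 N).

Emit:
{"op": "move_arm", "data": {"targets": [[[-0.5,0,0],[0,0,0],-1],[[-0.5,0,0],[0,0,0],-1],[[-0.5,0,0],[0,0,0],-1]]}}

```text
time: 8.45
tool_pos: [0.5547, 0.0625, 0.081]
ee_rot: [3.141, 0.0, -3.059]
wrist_force: [0.3, -0.3, -1.1]
width: 0.018
```

Emit:
{"op": "move_arm", "data": {"targets": [[[-0.5,0,0],[0,0,0],-1],[[-0.5,0,0],[0,0,0],-1],[[-0.5,0,0],[0,0,0],-1]]}}

```text
time: 8.82
tool_pos: [0.5552, 0.0626, 0.081]
ee_rot: [3.142, 0.0, -3.059]
wrist_force: [-0.7, 0.4, -1.5]
width: 0.0179
```

```bash
python3 s.py
```

```text
8.825 [0.55524 0.06257 0.08101] blk [-33.67  39.52] yaw [ 1.8000e+02  1.0000e-02 -1.7525e+02] F [-0.71  0.4  -1.52] T [ 0.024 -0.001  0.026] 0.017863556115323424
```

Emit:
{"op": "move_arm", "data": {"targets": [[[-0.5,0,0],[0,0,0],-1],[[-0.5,0,0],[0,0,0],-1],[[-0.5,0,0],[0,0,0],-1]]}}

```text
time: 9.2
tool_pos: [0.5557, 0.0626, 0.081]
ee_rot: [3.142, 0.0, -3.059]
wrist_force: [-1.0, -0.6, -0.4]
width: 0.0179
```

Emit:
{"op": "move_arm", "data": {"targets": [[[-0.5,0,0],[0,0,0],-1],[[-0.5,0,0],[0,0,0],-1],[[-0.5,0,0],[0,0,0],-1]]}}

```text
time: 9.57
tool_pos: [0.5562, 0.0627, 0.081]
ee_rot: [3.142, -0.0, -3.059]
wrist_force: [0.1, 0.1, -1.9]
width: 0.0181
```

```bash
python3 s.py
```

```text
9.575 [0.55621 0.06265 0.08096] blk [-32.7   39.53] yaw [ 179.99   -0.   -175.25] F [ 0.15  0.11 -1.89] T [0.016 0.019 0.019] 0.01812640525909369
```

```bash
python3 -c "
from h import *
o,im=snap('w3');c=im[200:310,190:400,::-1];cv2.imwrite('pics/c4.png',cv2.resize(c,(798,418),interpolation=cv2.INTER_CUBIC))
print((proj('wrist',o['tool_pos']-[0,0,.046],o)-[190,200])*3.8)"
```

```text
[337.14016786 131.98073677]
```

View pics/c4.png

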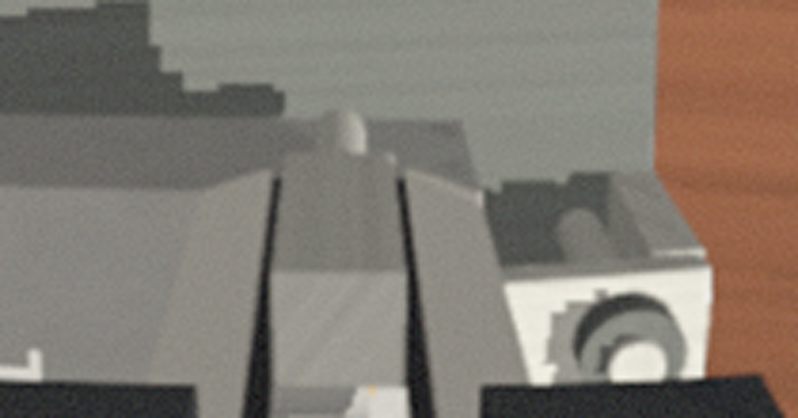

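```bash
python3 -c "
from h import *
o,im=load('w3')
f=lambda p,z:onz('wrist',(p[0]/3.8+190-.4,p[1]/3.8+200-.4),z,o)
for p,z in [((10,115),.015),((462,122),.015),((10,186),.055),((190,188),.055),((342,110),.035)]:
  q=f(p,z);print(q.round(4),(inblk(dict(tool_pos=q))*1e3).round(2))
g=im[200:310,190:400].mean(2)
for c in (3,15,30,45,70,110,118): print(c,g[25:60,c].round().astype(int).tolist())
"
```

```text
[ 0.5655 -0.0072  0.015 ] [-29.24 -30.82]
[0.5588 0.0888 0.015 ] [-27.9   65.41]
[0.5645 0.0031 0.055 ] [-29.44 -20.51]
[0.5616 0.0364 0.055 ] [-29.54  12.9 ]
[0.5514 0.0629 0.035 ] [-37.51  40.17]
3 [78, 79, 80, 79, 88, 100, 104, 106, 105, 104, 109, 106, 105, 107, 104, 103, 107, 106, 108, 102, 105, 107, 105, 114, 128, 134, 133, 132, 135, 134, 133, 131, 133, 131, 132]
15 [86, 79, 81, 80, 85, 94, 105, 106, 109, 106, 108, 108, 104, 109, 105, 108, 105, 102, 108, 107, 102, 105, 102, 110, 118, 131, 134, 133, 136, 136, 131, 134, 129, 131, 131]
30 [81, 81, 82, 78, 79, 93, 108, 107, 105, 108, 107, 100, 103, 107, 106, 105, 105, 107, 107, 102, 104, 107, 107, 105, 117, 130, 134, 133, 134, 134, 133, 135, 134, 133, 134]
45 [80, 79, 80, 80, 83, 86, 101, 102, 104, 103, 101, 104, 105, 104, 105, 108, 103, 102, 107, 104, 103, 106, 104, 103, 113, 124, 126, 134, 134, 130, 135, 133, 135, 137, 133]
70 [82, 79, 83, 84, 83, 89, 99, 108, 103, 105, 103, 104, 104, 104, 104, 100, 106, 102, 105, 118, 133, 136, 132, 131, 131, 127, 125, 118, 115, 107, 101, 98, 84, 78, 78]
110 [140, 138, 139, 138, 138, 136, 125, 116, 110, 111, 113, 111, 115, 114, 113, 115, 114, 115, 118, 120, 135, 143, 140, 140, 139, 137, 141, 139, 139, 138, 138, 137, 137, 140, 140]
118 [141, 138, 142, 137, 139, 135, 131, 117, 106, 105, 106, 111, 113, 115, 112, 115, 114, 108, 106, 108, 111, 117, 124, 144, 149, 141, 138, 141, 139, 139, 140, 136, 140, 136, 139]
```

Emit:
{"op": "move_arm", "data": {"targets": [[[-0.5,0,0],[0,0,0],-1],[[-0.5,0,0],[0,0,0],-1],[[-0.5,0,0],[0,0,0],-1]]}}

```text
time: 10.0
tool_pos: [0.5564, 0.0627, 0.0809]
ee_rot: [3.141, -0.001, -3.059]
wrist_force: [-1.7, -0.6, -0.0]
width: 0.0178
```

```bash
python3 -c "
from h import *
for n in('w2','w3'):
  o,im=load(n);u=proj('wrist',o['tool_pos']-[0,0,.046],o);r0=int(u[1])-16;c0=int(u[0])-12
  g=im[r0:r0+22,c0:c0+26].mean(2).round().astype(int);print(n,u-[c0,r0]);print(g)
";python3 s.py
```

```text
w2 [12.71753515 16.73457944]
[[ 71  67  70  70  76  65  65  72  67  67  62  66  67  66  71  69  65  59
   70  67  64  69  66  68  65  64]
 [ 73  73  71  75  72  75  77  76  70  74  78  67  74  69  75  73  75  74
   76  69  71  75  76  73  71  70]
 [ 95 100  95  97  97  99 101  98  99  97  95  97  99  98 102  98 102  93
  100  96  96  96  97  94 101  97]
 [123 124 127 123 127 126 123 126 123 129 126 128 126 130 127 122 126 126
  126 121 126 123 126 126 125 128]
 [138 135 137 135 135 133 136 136 135 137 135 134 133 138 135 137 138 134
  136 135 136 137 134 139 138 135]
 [137 140 139 136 139 139 138 137 135 138 139 137 138 136 137 135 135 135
  140 139 141 137 139 137 137 138]
 [137 134 137 135 136 140 135 138 137 136 138 138 139 137 138 136 135 137
  136 137 137 137 137 136 139 137]
 [135 135 134 136 133 133 133 134 133 135 134 137 134 136 135 135 138 131
  136 139 135 139 138 137 136 133]
 [138 134 137 136 136 135 139 137 137 132 137 135 135 137 136 133 139 137
  138 139 137 137 138 138 135 138]
 [139 140 140 139 136 136 139 135 141 138 138 141 139 136 138 137 135 138
  137 139 140 13
[... 3213 characters left out ...]
08 106 106 102 110 112 111 110 114 118 117 116 122 128 144 150 159 166
  177 179 142 116 113 115 111 115]
 [102 101 107 104 106 107 107 116 119 115 116 114 123 133 141 145 156 169
  176 179 139 114 113 117 115 115]
 [104 105 100 107 105 106 103 115 123 114 116 114 125 130 140 147 157 165
  177 174 138 113 113 111 111 111]
 [103 104 105 104 102 104 109 114 115 118 116 117 125 131 134 147 156 169
  178 177 141 115 112 111 110 113]
 [105 106 107 105 108 107 111 114 119 120 115 120 125 123 127 137 153 161
  170 171 140 119 113 118 115 116]]
10.0 [0.55639 0.06274 0.08094] blk [-32.51  39.6 ] yaw [ 1.7999e+02 -4.0000e-02 -1.7524e+02] F [-1.72 -0.64 -0.01] T [0.016 0.373 0.037] 0.017762540505950327
```

Emit:
{"op": "move_arm", "data": {"targets": [[[-0.3,0,0],[0,0,0],-1],[[-0.3,0,0],[0,0,0],-1],[[-0.3,0,0],[0,0,0],-1],[[-0.3,0,0],[0,0,0],-1]]}}

```text
time: 10.5
tool_pos: [0.5566, 0.0628, 0.0809]
ee_rot: [3.141, -0.001, -3.059]
wrist_force: [-3.6, -0.5, 1.6]
width: 0.0179
```

```bash
python3 s.py
```

```text
10.5 [0.55657 0.06277 0.08093] blk [-32.32  39.61] yaw [ 1.7999e+02 -6.0000e-02 -1.7524e+02] F [-3.57 -0.47  1.58] T [ 0.09   0.94  -0.013] 0.017927455045078637
```

Emit:
{"op": "move_arm", "data": {"targets": [[[6,0,0],[0,0,0],-1],[[6,-20,0],[0,0,0],-1],[[6,-60,0],[0,0,0],-1],[[6,-85,0],[0,0,0],-1],[[6,-85,0],[0,0,0],-1],[[6,-85,0],[0,0,0],-1],[[4,-85,0],[0,0,0],-1],[[3,-85,0],[0,0,0],-1],[[3,-85,0],[0,0,0],-1],[[3,-85,0],[0,0,0],-1]]}}

```text
time: 11.75
tool_pos: [0.5611, -0.0219, 0.081]
ee_rot: [3.141, -0.0, -3.058]
wrist_force: [0.0, -0.0, -1.3]
width: 0.0181
```

```bash
python3 s.py
```

```text
11.75 [ 0.56107 -0.02194  0.08095] blk [-34.94 -45.18] yaw [ 179.99   -0.   -175.22] F [ 0.04 -0.01 -1.29] T [ 0.048 -0.048 -0.008] 0.018131753802595258
```

Emit:
{"op": "move_arm", "data": {"targets": [[[-1,0,0],[0,0,0],-1],[[-1,0,0],[0,0,0],-1]]}}

```text
time: 12.0
tool_pos: [0.5621, -0.0221, 0.081]
ee_rot: [3.142, 0.0, -3.059]
wrist_force: [-0.3, -0.0, -0.8]
width: 0.0177
```

```bash
python3 s.py
```

```text
12.0 [ 0.56213 -0.02214  0.08098] blk [-33.89 -45.46] yaw [ 180.      0.   -175.24] F [-0.26 -0.03 -0.77] T [ 0.036 -0.004  0.016] 0.0177266847957518
```

Emit:
{"op": "move_arm", "data": {"targets": [[[-0.5,0,0],[0,0,0],-1],[[-0.5,0,0],[0,0,0],-1]]}}

```text
time: 12.25
tool_pos: [0.5626, -0.0221, 0.081]
ee_rot: [3.141, 0.0, -3.059]
wrist_force: [-0.0, 0.1, -1.1]
width: 0.0179
```

```bash
python3 s.py
```

```text
12.25 [ 0.56257 -0.02215  0.08096] blk [-33.46 -45.51] yaw [ 179.99    0.   -175.25] F [-0.02  0.11 -1.08] T [ 0.019 -0.011  0.012] 0.017929654285500814
```

Emit:
{"op": "move_arm", "data": {"targets": [[[-0.5,0,0],[0,0,0],-1],[[-0.5,0,0],[0,0,0],-1]]}}

```text
time: 12.5
tool_pos: [0.5628, -0.0221, 0.081]
ee_rot: [3.142, -0.001, -3.059]
wrist_force: [-1.3, -0.4, -0.7]
width: 0.0179
```

```bash
python3 s.py
```

```text
12.5 [ 0.56275 -0.02213  0.08096] blk [-33.27 -45.51] yaw [ 1.8000e+02 -4.0000e-02 -1.7525e+02] F [-1.32 -0.45 -0.67] T [-0.023  0.285 -0.024] 0.017910218446053446
```

Emit:
{"op": "move_arm", "data": {"targets": [[[-0.3,0,0],[0,0,0],-1],[[-0.3,0,0],[0,0,0],-1],[[-0.3,0,0],[0,0,0],-1],[[-0.3,0,0],[0,0,0],-1]]}}

```text
time: 13.0
tool_pos: [0.563, -0.0222, 0.0809]
ee_rot: [-3.141, -0.001, -3.059]
wrist_force: [-3.4, -0.7, -0.3]
width: 0.0179
```

```bash
python3 s.py
```

```text
13.0 [ 0.56297 -0.02219  0.08094] blk [-33.06 -45.58] yaw [-1.7999e+02 -5.0000e-02 -1.7525e+02] F [-3.42 -0.74 -0.26] T [-0.201  0.734 -0.056] 0.017859060977606873
```

Emit:
{"op": "move_arm", "data": {"targets": [[[8,0,0],[0,0,0],-1],[[9,-18,0],[0,0,0],-1],[[9,-37,0],[0,0,0],-1],[[9,-37,0],[0,0,0],-1],[[0,-37,0],[0,0,0],-1],[[-20,-37,0],[0,0,0],-1],[[-35,-37,0],[0,0,0],-1],[[-35,-37,0],[0,0,0],-1],[[-35,-33,0],[0,0,0],-1],[[-35,-31,0],[0,0,0],-1],[[-35,-31,0],[0,0,0],-1],[[-35,-31,0],[0,0,0],-1]]}}

```text
time: 14.5
tool_pos: [0.6007, -0.05, 0.0811]
ee_rot: [-3.142, 0.0, -3.059]
wrist_force: [-0.9, -0.2, -1.4]
width: 0.0179
```

```bash
python3 s.py
```

```text
14.5 [ 0.60067 -0.05005  0.08113] blk [  2.18 -76.5 ] yaw [-1.8000e+02  1.0000e-02 -1.7525e+02] F [-0.92 -0.18 -1.39] T [ 0.034 -0.007  0.033] 0.01788562315506192
```

Emit:
{"op": "move_arm", "data": {"targets": [[[0,2,0],[0,0,0],-1],[[0,3,0],[0,0,0],-1],[[0,3,0],[0,0,0],-1]]}}

```text
time: 14.88
tool_pos: [0.6006, -0.047, 0.081]
ee_rot: [3.141, 0.0, -3.059]
wrist_force: [1.6, -0.2, -1.9]
width: 0.0179
```

```bash
python3 s.py
```

```text
14.875 [ 0.60055 -0.04696  0.08097] blk [  2.32 -73.41] yaw [ 179.99    0.   -175.24] F [ 1.57 -0.19 -1.87] T [ 0.003 -0.039  0.009] 0.017909583114421323
```

Emit:
{"op": "move_arm", "data": {"targets": [[[0,0.7,0],[0,0,0],-1],[[0,0.7,0],[0,0,0],-1]]}}

```text
time: 15.12
tool_pos: [0.6005, -0.0463, 0.0809]
ee_rot: [3.141, -0.0, -3.059]
wrist_force: [-0.5, -0.4, -0.8]
width: 0.0179
```

```bash
python3 s.py
```

```text
15.125 [ 0.60051 -0.04632  0.08093] blk [  2.33 -72.77] yaw [ 179.99   -0.   -175.25] F [-0.49 -0.44 -0.81] T [-0.024 -0.042 -0.006] 0.017944884138803102
```

Emit:
{"op": "move_arm", "data": {"targets": [[[0,0.7,0],[0,0,0],-1],[[0,0.7,0],[0,0,0],-1]]}}

```text
time: 15.38
tool_pos: [0.6005, -0.0456, 0.081]
ee_rot: [3.142, 0.0, -3.059]
wrist_force: [-0.7, 0.6, -0.8]
width: 0.0182
```

```bash
python3 s.py
```

```text
15.375 [ 0.60048 -0.04562  0.08098] blk [  2.36 -72.07] yaw [ 180.      0.   -175.24] F [-0.69  0.63 -0.77] T [0.034 0.021 0.056] 0.018175742526207968
```

Emit:
{"op": "move_arm", "data": {"targets": [[[0,0.6,0],[0,0,0],-1],[[0,0.6,0],[0,0,0],-1]]}}

```text
time: 15.62
tool_pos: [0.6004, -0.045, 0.081]
ee_rot: [3.141, 0.0, -3.059]
wrist_force: [0.7, 0.1, -0.1]
width: 0.0179
```

```bash
python3 s.py
```

```text
15.625 [ 0.60042 -0.04499  0.08099] blk [  2.35 -71.43] yaw [ 1.7999e+02  1.0000e-02 -1.7524e+02] F [ 0.65  0.06 -0.07] T [ 0.041 -0.039 -0.004] 0.017937728138420997
```

Emit:
{"op": "move_arm", "data": {"targets": [[[0,0.6,0],[0,0,0],-1],[[0,0.6,0],[0,0,0],-1]]}}

```text
time: 15.88
tool_pos: [0.6004, -0.0444, 0.081]
ee_rot: [3.141, 0.0, -3.059]
wrist_force: [0.1, 0.7, -0.9]
width: 0.0177
```

```bash
python3 s.py
```

```text
15.875 [ 0.60037 -0.0444   0.08101] blk [  2.35 -70.85] yaw [ 1.7999e+02  1.0000e-02 -1.7524e+02] F [ 0.08  0.75 -0.87] T [ 0.03   0.043 -0.009] 0.01765958614194217
```

Emit:
{"op": "move_arm", "data": {"targets": [[[0,0.6,0],[0,0,0],-1],[[0,0.6,0],[0,0,0],-1]]}}

```text
time: 16.12
tool_pos: [0.6003, -0.0438, 0.081]
ee_rot: [3.141, 0.0, -3.059]
wrist_force: [0.2, 0.8, -1.8]
width: 0.0178
```

```bash
python3 s.py
```

```text
16.125 [ 0.60031 -0.04378  0.08097] blk [  2.34 -70.22] yaw [ 179.99    0.   -175.24] F [ 0.21  0.75 -1.81] T [ 0.016 -0.049 -0.006] 0.017835604081817908
```

Emit:
{"op": "move_arm", "data": {"targets": [[[0,0.6,0],[0,0,0],-1],[[0,0.6,0],[0,0,0],-1]]}}

```text
time: 16.38
tool_pos: [0.6003, -0.0434, 0.081]
ee_rot: [-3.141, 0.0, -3.059]
wrist_force: [-0.6, -0.1, -1.7]
width: 0.0178
```

```bash
python3 s.py
```

```text
16.375 [ 0.60025 -0.04343  0.08099] blk [  2.31 -69.87] yaw [-179.98    0.   -175.25] F [-0.62 -0.1  -1.7 ] T [-0.138  0.021 -0.005] 0.017818105045168123
```

Emit:
{"op": "move_arm", "data": {"targets": [[[0,0.4,0],[0,0,0],-1],[[0,0.4,0],[0,0,0],-1],[[0,0.4,0],[0,0,0],-1],[[0,0.4,0],[0,0,0],-1]]}}

```text
time: 16.88
tool_pos: [0.6003, -0.0433, 0.0811]
ee_rot: [-3.141, 0.0, -3.059]
wrist_force: [-0.1, -2.9, -0.4]
width: 0.0178
```

```bash
python3 s.py
```

```text
16.875 [ 0.60029 -0.04326  0.08108] blk [  2.37 -69.71] yaw [-1.7996e+02  1.0000e-02 -1.7526e+02] F [-0.13 -2.94 -0.38] T [-0.592  0.02   0.008] 0.017824921207802196
```

Emit:
{"op": "move_arm", "data": {"targets": [[[0,-4,0],[0,0,0],-1],[[0,-5,-10],[0,0,0],-1],[[0,-5,-30],[0,0,0],-1],[[0,-5,-40],[0,0,0],-1],[[0,12,-40],[0,0,0],-1],[[0.6,31.4,-40],[0,0,0],-1],[[0.6,31.4,-40],[0,0,0],-1],[[0.6,31.4,-40],[0,0,0],-1],[[0.6,31.4,-40],[0,0,0],-1]]}}

```text
time: 18.0
tool_pos: [0.5969, -0.0119, 0.1207]
ee_rot: [-3.142, -0.0, -3.059]
wrist_force: [-0.1, 0.1, -1.4]
width: 0.0183
```

```bash
python3 s.py; python3 -c "
from h import *
delta(blk(.00167,-.03792,.106),[np.pi,0,np.radians(184.75)])
o,im=snap('w4');c=im[190:310,170:390,::-1];cv2.imwrite('pics/c5.png',cv2.resize(c,(792,432),interpolation=cv2.INTER_CUBIC))"
```

```text
18.0 [ 0.59691 -0.01185  0.12067] blk [  1.62 -38.12] yaw [-1.8000e+02 -3.0000e-02 -1.7526e+02] F [-0.15  0.08 -1.45] T [0.072 0.007 0.023] 0.018323344556186248
shift [-0.1, 0.2, 14.7] turn [-0.0, -0.03, -0.01]
```

View pics/c5.png

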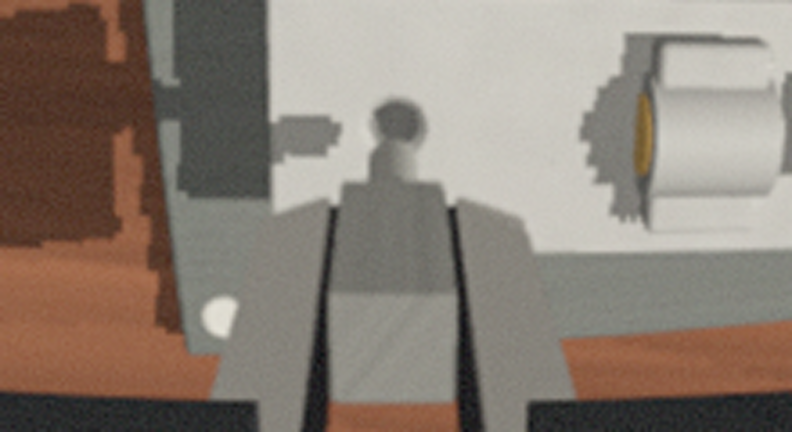

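```bash
python3 -c "
from h import *
o,im=load('w4')
for p in [(399,121)]:
  q=onz('wrist',(p[0]/3.6+170-.4,p[1]/3.6+190-.4),.055,o);print(q,inblk(dict(tool_pos=q))*1e3)
print((proj('wrist',o['tool_pos']-[0,0,.046],o)-[170,190])*3.6, (proj('wrist',blk(.00167,-.03792,.055),o)-[170,190])*3.6)"
```

```text
[ 0.59429327 -0.01073183  0.055     ] [ -0.88806408 -36.78653049]
[391.43299632 161.1339753 ] [392.38864179 130.65230318]
```

```bash
python3 -c "
from h import *
o,im=load('w4');g=cv2.cvtColor(im,cv2.COLOR_BGR2GRAY).astype(float)
P=lambda u,v:inblk(dict(tool_pos=onz('wrist',(u,v),.055,o)))*1e3
# end-face top edge: max horizontal gradient per row
for v in (205,212,218,235,240):
  u=np.arange(238,252);d=np.diff(g[v,237:253]);w=np.clip(d,0,None);k=w.argmax();s=slice(max(k-2,0),k+3);uu=(np.arange(237,252)+.5)[s]@w[s]/w[s].sum();print(v,uu.round(2),P(uu,v).round(2))
c=g[214:236,270:292];print(c.round().astype(int))
m=(c<185).astype(np.uint8);print(cv2.connectedComponentsWithStats(m)[2:])
print(proj('wrist',blk(.00167,-.03792,.055),o))
"
```

```text
205 244.17 [-15.76 -64.98]
212 244.31 [-10.1  -65.04]
218 244.33 [ -5.19 -65.18]
235 245.22 [  9.03 -64.94]
240 244.87 [ 13.32 -65.37]
[[197 200 199 200 200 199 198 200 199 198 198 198 200 198 201 201 201 201
  201 203 201 201]
 [199 199 200 200 201 200 201 198 195 198 200 199 201 200 200 201 200 201
  202 199 200 201]
 [200 199 199 199 198 197 195 191 181 183 187 188 190 194 200 201 200 203
  198 200 203 198]
 [199 199 201 199 195 190 182 168 160 157 155 159 166 175 187 196 200 201
  202 199 199 199]
 [198 200 200 195 189 179 164 141 124 121 117 129 135 146 155 177 190 198
  200 203 201 199]
 [201 198 196 190 173 151 123 105  98  97  95 100 105 118 126 147 170 189
  200 199 200 201]
 [199 201 195 174 137 108  93  93  98  96  96  98  96 101 107 122 142 178
  198 200 199 201]
 [203 202 195 160 115  92  94  95  93 101 100  97  98  97  90 105 130 164
  191 201 199 199]
 [203 202 192 167 118  99  94  97  97 100  99  99  95  97  96 107 124 145
  183 196 200 200]
 [207 203 183 159 129 102  95  97  89  96  97  94  97  94  87  96 116 138
  171 193 198 200]
 [206 202 183 158 142 110  97 100  
[... 565 characters left out ...]
137 144 153 158 157 152 162 185
  199 200 200 201]
 [201 204 196 172 133 114 114 113 115 125 132 144 154 162 163 164 179 193
  200 200 199 197]
 [200 199 178 142 110 109 108 109 114 127 130 141 150 160 168 177 193 200
  202 200 199 201]
 [200 197 163 118 109 107 109 110 118 124 133 142 152 162 170 186 194 198
  200 202 199 200]
 [201 196 158 115 107 111 111 111 112 124 138 142 149 160 168 181 197 201
  202 198 200 200]
 [202 199 152 106 108 110 110 110 117 126 132 140 151 161 167 180 193 201
  199 199 198 201]]
(array([[  0,   0,  22,  22, 211],
       [  2,   2,  17,  20, 273]], dtype=int32), array([[11.37914692,  8.4549763 ],
       [ 9.82051282, 12.08058608]]))
[278.99684494 226.29230644]
```

Emit:
{"op": "move_arm", "data": {"targets": [[[0,0.5,5],[0,0,0],-1],[[0,0.5,12],[0,0,0],-1],[[0,0.5,18],[0,0,0],-1],[[0,0.5,19],[0,0,0],-1],[[0,0.5,20],[0,0,0],-1],[[0,0.5,20],[0,0,0],-1]]}}

```text
time: 18.8
tool_pos: [0.5971, -0.0111, 0.1011]
ee_rot: [3.142, 0.0, -3.059]
wrist_force: [0.5, 0.2, -1.4]
width: 0.0176
```

```bash
python3 s.py
```

```text
18.8 [ 0.5971  -0.0111   0.10115] blk [  1.88 -37.39] yaw [ 1.8000e+02  2.0000e-02 -1.7524e+02] F [ 0.46  0.19 -1.44] T [ 0.041 -0.002  0.02 ] 0.01756833981865166
```

Emit:
{"op": "move_arm", "data": {"targets": [[[0,0,0.7],[0,0,0],-1],[[0,0,1.4],[0,0,0],-1],[[0,0,1.4],[0,0,0],-1]]}}

```text
time: 19.18
tool_pos: [0.5969, -0.0111, 0.0995]
ee_rot: [3.141, -0.0, -3.059]
wrist_force: [0.4, -0.2, -1.0]
width: 0.0179
```

```bash
python3 s.py
```

```text
19.175 [ 0.59695 -0.01108  0.09954] blk [  1.73 -37.36] yaw [ 179.99   -0.   -175.24] F [ 0.42 -0.22 -1.01] T [-0.01   0.044  0.004] 0.01792396521250796
```

Emit:
{"op": "move_arm", "data": {"targets": [[[0,0,0.7],[0,0,0],-1],[[0,0,1.4],[0,0,0],-1],[[0,0,1.4],[0,0,0],-1]]}}

```text
time: 19.55
tool_pos: [0.5969, -0.0111, 0.098]
ee_rot: [3.141, -0.0, -3.059]
wrist_force: [-0.5, -0.1, -0.9]
width: 0.0177
```

```bash
python3 s.py
```

```text
19.55 [ 0.59691 -0.01113  0.09804] blk [  1.69 -37.4 ] yaw [ 1.7999e+02 -1.0000e-02 -1.7525e+02] F [-0.45 -0.12 -0.95] T [0.041 0.039 0.02 ] 0.017728229653684188
```

Emit:
{"op": "move_arm", "data": {"targets": [[[0,0,0.7],[0,0,0],-1],[[0,0,1.4],[0,0,0],-1],[[0,0,1.4],[0,0,0],-1]]}}

```text
time: 19.92
tool_pos: [0.5969, -0.0111, 0.0967]
ee_rot: [3.141, -0.0, -3.059]
wrist_force: [1.1, 0.1, -1.0]
width: 0.0181
```

```bash
python3 s.py
```

```text
19.925 [ 0.59693 -0.01112  0.09669] blk [  1.71 -37.39] yaw [ 1.7999e+02 -1.0000e-02 -1.7525e+02] F [ 1.11  0.12 -0.98] T [-0.012 -0.008 -0.037] 0.01806871943918283
```

Emit:
{"op": "move_arm", "data": {"targets": [[[0,0,1],[0,0,0],-1],[[0,0,2],[0,0,0],-1],[[0,0,3],[0,0,0],-1],[[0,0,3],[0,0,0],-1]]}}

```text
time: 20.42
tool_pos: [0.5969, -0.0111, 0.0936]
ee_rot: [3.141, -0.0, -3.059]
wrist_force: [0.1, 0.8, -1.1]
width: 0.0175
```

```bash
python3 s.py
```

```text
20.425 [ 0.59688 -0.0111   0.0936 ] blk [  1.66 -37.37] yaw [ 1.7999e+02 -1.0000e-02 -1.7525e+02] F [ 0.15  0.83 -1.06] T [ 0.046 -0.006 -0.008] 0.017520425540298888
```

Emit:
{"op": "move_arm", "data": {"targets": [[[0,0,1.5],[0,0,0],-1],[[0,0,3],[0,0,0],-1],[[0,0,5],[0,0,0],-1],[[0,0,5],[0,0,0],-1]]}}

```text
time: 20.92
tool_pos: [0.5968, -0.0111, 0.0884]
ee_rot: [3.141, -0.001, -3.059]
wrist_force: [0.6, 0.6, -1.2]
width: 0.018
```

```bash
python3 s.py
```

```text
20.925 [ 0.5968  -0.01106  0.08844] blk [  1.58 -37.33] yaw [ 1.7999e+02 -3.0000e-02 -1.7524e+02] F [ 0.6   0.56 -1.16] T [-0.017  0.027  0.026] 0.017952578092395616
```

Emit:
{"op": "move_arm", "data": {"targets": [[[0,0,2.5],[0,0,0],-1],[[0,0,5],[0,0,0],-1],[[0,0,7.5],[0,0,0],-1],[[0,0,10],[0,0,0],-1],[[0,0,10],[0,0,0],-1]]}}

```text
time: 21.55
tool_pos: [0.5968, -0.0111, 0.0784]
ee_rot: [3.141, -0.001, -3.059]
wrist_force: [-0.1, -0.2, -1.9]
width: 0.0175
```

```bash
python3 s.py
```

```text
21.55 [ 0.59676 -0.01108  0.07838] blk [  1.54 -37.34] yaw [ 1.7999e+02 -4.0000e-02 -1.7524e+02] F [-0.05 -0.21 -1.88] T [ 0.053  0.034 -0.016] 0.017511768388563134
```

Emit:
{"op": "move_arm", "data": {"targets": [[[0,0,2.5],[0,0,0],-1],[[0,0,5],[0,0,0],-1],[[0,0,7.5],[0,0,0],-1],[[0,0,10],[0,0,0],-1],[[0,0,12],[0,0,0],-1],[[0,0,12],[0,0,0],-1]]}}

```text
time: 22.3
tool_pos: [0.5968, -0.0111, 0.0665]
ee_rot: [3.141, -0.0, -3.059]
wrist_force: [-0.1, -0.5, -1.4]
width: 0.0178
```

```bash
python3 s.py
```

```text
22.3 [ 0.59682 -0.01111  0.06649] blk [  1.6  -37.37] yaw [ 1.7999e+02 -2.0000e-02 -1.7525e+02] F [-0.14 -0.51 -1.36] T [-0.033 -0.027  0.026] 0.01776801133844992
```

Emit:
{"op": "move_arm", "data": {"targets": [[[0,0,2],[0,0,0],-1],[[0,0,3],[0,0,0],-1],[[0,0,4],[0,0,0],-1],[[0,0,4],[0,0,0],-1]]}}

```text
time: 22.8
tool_pos: [0.5975, -0.0114, 0.0651]
ee_rot: [-3.141, 0.002, -3.059]
wrist_force: [-2.5, -0.0, 8.0]
width: 0.0176
```

Emit:
{"op": "move_arm", "data": {"targets": [[[0,0,0.5],[0,0,0],-1],[[0,0,0.5],[0,0,0],-1]]}}

```text
time: 23.05
tool_pos: [0.5975, -0.0114, 0.0651]
ee_rot: [-3.141, 0.002, -3.059]
wrist_force: [-3.5, 0.1, 9.1]
width: 0.0179
```

```bash
python3 s.py
```

```text
23.05 [ 0.59755 -0.01145  0.0651 ] blk [  2.3  -37.77] yaw [-1.7995e+02  1.3000e-01 -1.7525e+02] F [-3.48  0.06  9.1 ] T [-0.015  0.771 -0.006] 0.017885513256523166
```

Emit:
{"op": "move_arm", "data": {"targets": [[[0,0,0.5],[0,0,0],-1],[[0,0,0.5],[0,0,0],-1]]}}

```text
time: 23.3
tool_pos: [0.5976, -0.0115, 0.0651]
ee_rot: [-3.141, 0.002, -3.059]
wrist_force: [-4.0, -0.4, 10.1]
width: 0.0176
```

```bash
python3 s.py
```

```text
23.3 [ 0.5976  -0.01151  0.06506] blk [  2.35 -37.84] yaw [-1.7994e+02  1.4000e-01 -1.7525e+02] F [-4.04 -0.36 10.14] T [0.045 0.883 0.031] 0.017568487473789706
```

```bash
python3 -c "
from h import *
o,im=snap('w5');c=im[190:330,180:380,::-1];a=cv2.resize(c,(560,392),interpolation=2)
s=viewer.snapshot('scene')[195:260,270:350,::-1];b=cv2.resize(s,(482,392),interpolation=2)[:,:240] if 0 else cv2.resize(s[:,:40],(240,392),interpolation=2)
cv2.imwrite('pics/c6.png',np.hstack([a,b]))"
```

```text
(no output)
```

View pics/c6.png

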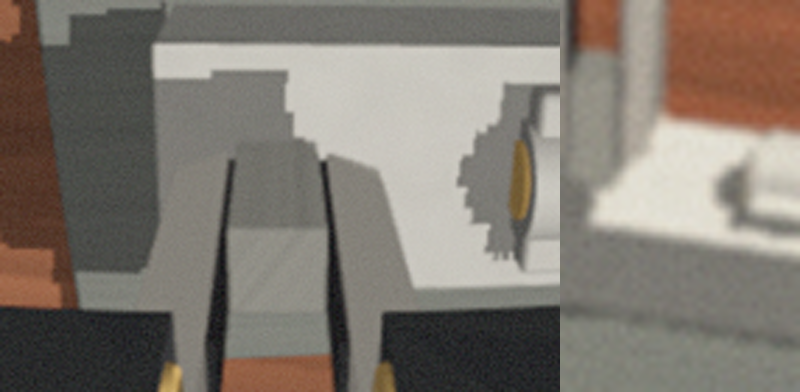

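```bash
python3 -c "
from h import *
o,im=load('w5');b=inblk(o)
for z in (.055,.0587,.1,.1037):
  print(z,[((proj('wrist',blk(b[0]-.009,b[1]+s*.009,z),o)-[180,190])*2.8).round(1).tolist() for s in(-1,1)])
g=im[232:262,278].mean(1).round().astype(int);print(g.tolist())
o2,im2=load('w1')
"
```

```text
0.055 [[235.7, 142.6], [317.1, 142.6]]
0.0587 [[234.9, 148.8], [317.8, 148.7]]
0.1 [[224.6, 235.3], [327.3, 235.3]]
0.1037 [[223.5, 245.1], [328.4, 245.1]]
[118, 123, 122, 123, 122, 120, 122, 117, 119, 113, 112, 117, 114, 110, 112, 111, 113, 112, 113, 116, 113, 117, 112, 114, 113, 113, 109, 117, 110, 113]
```

Emit:
{"op": "move_arm", "data": {"targets": [[[0,0,-1.5],[0,0,0],-1],[[0,0,-2.5],[0,0,0],-1],[[0,0,-2.5],[0,0,0],-1]]}}

```text
time: 23.78
tool_pos: [0.5974, -0.0113, 0.0652]
ee_rot: [-3.141, 0.001, -3.059]
wrist_force: [-2.8, -0.6, 6.1]
width: 0.0178
```

```bash
python3 s.py
```

```text
23.775 [ 0.59741 -0.01134  0.0652 ] blk [  2.17 -37.65] yaw [-1.7997e+02  7.0000e-02 -1.7525e+02] F [-2.76 -0.57  6.11] T [-0.084  0.381  0.025] 0.017812483364301922
```

Emit:
{"op": "move_arm", "data": {"targets": [[[0.3,0,-1.2],[0,0,0],-1],[[0.3,0,-1.2],[0,0,0],-1],[[0.3,0,-1.2],[0,0,0],-1]]}}

```text
time: 24.15
tool_pos: [0.597, -0.0112, 0.0653]
ee_rot: [-3.142, 0.001, -3.059]
wrist_force: [0.4, 0.3, 1.4]
width: 0.0182
```

```bash
python3 s.py
```

```text
24.15 [ 0.597   -0.01119  0.0653 ] blk [  1.77 -37.47] yaw [-1.8000e+02  4.0000e-02 -1.7525e+02] F [0.36 0.29 1.43] T [-0.06  -0.159  0.033] 0.018156997321293403
```

Nearly unloaded; now release and rise.

Emit:
{"op": "move_arm", "data": {"targets": [[[0,0,0],[0,0,0],-0.3],[[0,0,0],[0,0,0],-0.3],[[0,0,0],[0,0,0],-0.3],[[0,0,0],[0,0,0],-0.3]]}}

```text
time: 24.65
tool_pos: [0.5966, -0.0111, 0.0653]
ee_rot: [3.141, -0.0, -3.059]
wrist_force: [0.1, -0.5, 0.6]
width: 0.033
```

```bash
python3 s.py; python3 -c "
from h import *
s=viewer.snapshot('scene')[:,:,::-1];cv2.imwrite('pics/s2.png',s);snap('w6')
for n in('w5','w6'):
  o,im=load(n);g=im[:,:,:].mean(2)
  print(n,o['tool_pos'].round(4));print(g[225:320,275:283].mean(1).round().astype(int).tolist())
"
```

```text
24.65 [ 0.59656 -0.01109  0.0653 ] blk [  1.34 -37.34] yaw [ 1.7999e+02 -2.0000e-02 -1.7524e+02] F [ 0.1  -0.54  0.57] T [ 0.048 -0.001 -0.055] 0.03297273910417856
w5 [ 0.5976 -0.0115  0.0651]
[132, 132, 131, 131, 130, 122, 119, 121, 121, 120, 122, 121, 122, 121, 120, 115, 112, 111, 112, 111, 112, 112, 113, 112, 111, 112, 112, 112, 112, 110, 112, 113, 112, 110, 112, 111, 112, 111, 110, 111, 112, 113, 111, 112, 113, 111, 123, 135, 140, 142, 141, 141, 139, 139, 140, 139, 140, 138, 139, 138, 139, 140, 139, 140, 141, 141, 141, 141, 142, 141, 141, 141, 140, 141, 141, 139, 134, 126, 127, 129, 126, 127, 131, 129, 128, 129, 130, 128, 127, 129, 127, 123, 106, 95, 96]
w6 [ 0.5966 -0.0111  0.0654]
[141, 139, 142, 166, 194, 199, 184, 138, 118, 120, 119, 121, 121, 121, 122, 119, 114, 112, 111, 112, 112, 111, 112, 113, 112, 112, 112, 113, 112, 112, 112, 110, 111, 114, 113, 112, 112, 111, 113, 112, 112, 112, 113, 112, 112, 110, 112, 126, 139, 142, 141, 140, 141, 140, 140, 140, 139, 138, 139, 138, 138, 139, 140, 141, 140, 142, 141, 142, 142, 142, 141, 140, 141, 141, 141, 141, 140, 131, 126, 127, 130, 128, 127, 132, 129, 129, 130, 130, 129, 128, 128, 129, 124, 107, 94]
```

Emit:
{"op": "move_arm", "data": {"targets": [[[0,0,-10],[0,0,0],-0.3],[[0,0,-30],[0,0,0],-0.3],[[0,0,-55],[0,0,0],-0.3],[[0,0,-55],[0,0,0],-0.3],[[0,0,-55],[0,0,0],-1],[[0,0,-55],[0,0,0],-1],[[0,0,-55],[0,0,0],-1],[[0,0,-55],[0,0,0],-1]]}}

```text
time: 25.75
tool_pos: [0.5964, -0.0111, 0.1199]
ee_rot: [3.141, -0.001, -3.059]
wrist_force: [-0.5, 0.7, 0.6]
width: 0.0005
```

```bash
python3 s.py; python3 -c "
from h import *
o,im=snap('w7');c=im[190:310,200:360,::-1];a=cv2.resize(c,(480,360),interpolation=2)
s=viewer.snapshot('scene')[200:260,240:290,::-1];cv2.imwrite('pics/c7.png',np.hstack([a,cv2.resize(s,(300,360),interpolation=2)]))"
```

```text
25.75 [ 0.59641 -0.01114  0.11985] blk [  1.19 -37.37] yaw [ 1.7999e+02 -6.0000e-02 -1.7525e+02] F [-0.5   0.73  0.59] T [ 0.008 -0.02   0.019] 0.0005295070177245968
```

View pics/c7.png

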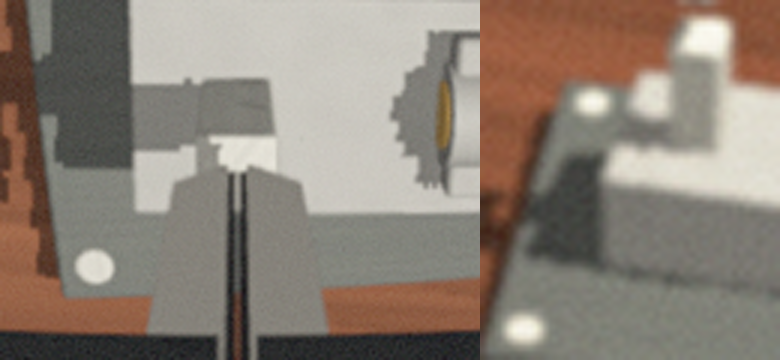

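Pin stands upright with its shoulder apparently on the block. I'll confirm by feeling its head top gently (home means 0.100 m).

Emit:
{"op": "move_arm", "data": {"targets": [[[0,0,6],[0,0,0],-1],[[0,0,12],[0,0,0],-1],[[0,0,14],[0,0,0],-1],[[0,0,15],[0,0,0],-1],[[0,0,15.5],[0,0,0],-1],[[0,0,15.5],[0,0,0],-1]]}}

```text
time: 26.6
tool_pos: [0.5968, -0.0112, 0.1052]
ee_rot: [3.142, 0.0, -3.059]
wrist_force: [0.3, 0.1, 0.1]
width: 0.0003
```

```bash
python3 s.py
```

```text
26.6 [ 0.59681 -0.01118  0.10517] blk [  1.58 -37.44] yaw [ 1.8000e+02  2.0000e-02 -1.7525e+02] F [0.32 0.08 0.08] T [ 0.006  0.032 -0.001] 0.00030471999620485446
```

Emit:
{"op": "move_arm", "data": {"targets": [[[0,0,1],[0,0,0],-1],[[0,0,1.7],[0,0,0],-1],[[0,0,1.7],[0,0,0],-1]]}}

```text
time: 26.98
tool_pos: [0.5966, -0.0112, 0.1032]
ee_rot: [3.141, -0.0, -3.059]
wrist_force: [0.8, -0.2, 0.3]
width: 0.0002
```

```bash
python3 s.py
```

```text
26.975 [ 0.59664 -0.01116  0.10318] blk [  1.41 -37.41] yaw [ 1.7999e+02 -1.0000e-02 -1.7525e+02] F [ 0.79 -0.24  0.3 ] T [ 0.017 -0.002 -0.014] 0.00024924669202580705
```

Emit:
{"op": "move_arm", "data": {"targets": [[[0,0,1],[0,0,0],-1],[[0,0,1.7],[0,0,0],-1],[[0,0,1.7],[0,0,0],-1]]}}

```text
time: 27.35
tool_pos: [0.5966, -0.0112, 0.1014]
ee_rot: [3.141, -0.0, -3.059]
wrist_force: [0.4, 0.0, -0.1]
width: 0.0004
```

```bash
python3 s.py
```

```text
27.35 [ 0.5966  -0.01115  0.10143] blk [  1.37 -37.4 ] yaw [ 1.7999e+02 -1.0000e-02 -1.7525e+02] F [ 0.41  0.04 -0.09] T [ 0.003  0.03  -0.026] 0.0004326480180144831
```

Emit:
{"op": "move_arm", "data": {"targets": [[[0,0,-20],[0,0,0],-1],[[0,0,-60],[0,0,0],-1],[[0,0,-80],[0,0,0],-1],[[0,0,-80],[0,0,0],-1],[[0,0,-80],[0,0,0],-1]]}}

```text
time: 27.98
tool_pos: [0.5961, -0.0111, 0.1803]
ee_rot: [3.141, -0.002, -3.059]
wrist_force: [0.1, 0.3, -0.8]
width: 0.0007
```

```bash
python3 s.py; python3 -c "
from bench import order
print(order.close_job())"
```

```text
27.975 [ 0.59612 -0.01108  0.18026] blk [  0.91 -37.29] yaw [ 1.7997e+02 -1.1000e-01 -1.7525e+02] F [ 0.06  0.28 -0.81] T [ 0.067 -0.027 -0.047] 0.0006609579202452693
the job is handed in; nothing more can be done
None
```

I took the large grey pin from the rack and touched the block at the three places in the order you gave. The wrist read about 3.6, 3.4 and 2.9 N at the touches. I then put the pin in the hole, let go, and handed the job in at 28.0 s.

**Block position:** the touches put the block about 3.4° off square with the plate. I aimed for the hole they gave, moved about 0.5 mm towards where the wrist camera saw it. The pin slid in without measurable side load.

**Last checks:**
- **Seating:** the fingers stopped at about 65 mm, which is where the shoulder should meet the block (peak wrist force about 11 N). After release, the shut fingertips came down to 101.4 mm over the head without touching it. Its top should be at 100 mm when home, so the pin is seated within about 1.5 mm.
- **Upright and free:** the last picture, taken before that fingertip check, shows the pin upright with no gap under its head. The gripper was clear of it when I handed in.

**What disagreed:** the camera put the block's long side and the hole 2 to 2.5 mm from where the touches did, and the hole also 1.1 mm off along the block. Seating first looked 4 mm short, but I had worked out the home height wrongly: the tip rests at 19 mm, not 15 mm. I did not check the bystanders again in a picture at the end.

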